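# Slide the matching battery pack into the infusion pump's bay until it clicks

### The job

Of the three battery packs on the table, take the one that matches the rail of the infusion pump's battery bay, thread its channel onto the start of the rail and slide it into the bay until the catch springs up behind it and holds it. Push gently, so that the sprung contacts at the end of the bay are not crushed, and leave the other two packs and everything else on the table where they are.

Things in the scene. Friction and masses are not known exactly. Their poses are not given: they have to be found in the camera images.
- pump: (sizes in mm) white infusion pump, fixed; 110 wide (y), 93 tall. Origin at table height on the middle line, under the mouth of its battery bay; x = the way a pack slides in, y across, z up. Pack underside on the rail: z = 33 to 35. Home: the pack's rear end has just passed the catch; its centre is then at x = 11 to 35, wherever the carriage with catch and contacts is set this time (not reported: feel for it)
- rail_start (a point): (mm) start of the aluminium T-rail, at its top, pump x = -75, z = 46; axes as the pump's. Neck 18 wide; head 36 wide, z = 40 to 46. Nose tapered: 27 wide, top 2.5 lower at the very end, full section from pump x = -58. It runs along x into the bay, over a deck 30 high (pump x = -62 to 105)
- bay_mouth (a point): (mm) middle of the upper edge of the bay's mouth, pump x = 0, z = 81.5; axes as the pump's. The bay is a tunnel 58 wide, 99 deep; walls out to y = +-55, roof from z = 81.5 to 92.5: fingers that hold a pack by its sides cannot follow it in. A home pack still stands 10 to 34 out of the mouth, so its last stretch can be pushed from behind
- tooth (a joint): travel of the sprung catch in the rail, m: 0 = up, standing 4 mm above the rail (top at z = 50 mm), ramp towards the rail's start, steep face towards the bay; 0.0015 to 0.004 = pressed under a pack. Spring 2.5 N at 0, plus 0.5 N per mm. A pack meets it when its front end is at pump x = -48 to -24 mm. It springs up again behind a home pack
- contacts (a joint): travel of the sprung contact plate deep in the bay, m: 0 = untouched, grows as a pack's front presses it in. Spring 2.7 N at 0, plus 0.9 N per mm. At about 0.005 the catch springs up behind the pack and keeps it pressed; an uncaught pack may creep out. Crushed beyond 0.013. Catch and plate share a carriage set within +-12 mm along the rail
- pack: black box, 90 mm long (x), 52 wide (y), 45 tall, about 0.33 kg; origin under the centre of its underside. A channel along its underside, open at both ends: 39.5 wide inside, from 5 to 13 above the origin, with 5 thick lips below it leaving a 24.0 gap. Both ends alike. This one matches the pump's rail, with 1.75 mm to spare on either side
- pack_narrow: black box, 90 mm long (x), 40 wide (y), 45 tall, about 0.27 kg; origin under the centre of its underside. A channel along its underside, open at both ends: 27.5 wide inside, from 5 to 13 above the origin, with 5 thick lips below it leaving a 12.0 gap. Both ends alike. Does not go on the rail; leave it where it is
- pack_wide: black box, 90 mm long (x), 66 wide (y), 45 tall, about 0.40 kg; origin under the centre of its underside. A channel along its underside, open at both ends: 53.5 wide inside, from 5 to 13 above the origin, with 5 thick lips below it leaving a 38.0 gap. Both ends alike. Too wide for the rail and the bay; leave it where it is
- vial: small amber glass vial with a metal cap, 26 mm across, 48 mm tall, standing; origin under its centre; leave it where it is
- saline: clear bottle, 60 mm across, 130 mm tall, standing; origin under its centre; leave it where it is
- mug: white mug, 80 mm across, 90 mm tall; origin under its centre; leave it where it is
- dish: steel dish, 110 mm across, 35 mm tall; origin under its centre; leave it where it is
- tin: flat aluminium tin, 70 x 50 x 30 mm; origin under its centre; leave it where it is
- drops: small amber jar with a white cap, 28 mm across, 55 mm tall, standing; origin under its centre; leave it where it is
There are look-alikes about, which are no part of the job. What is shaped like the pack but purple is not meant.

How it is judged:
By the outcome, as a careful person would: the job done as asked, in the order asked, and still so for the second after the job is handed in, with the robot touching nothing.
It also fails if it takes over 54 s, if anything falls off the work surface, if the arm or the gripper's body presses on something with over 40 N, if the wrist force passes 120 N, or if a joint passes its speed limit or range.

### The arm

A 6-joint arm with a two-finger parallel gripper is mounted at the origin on the work surface. World frame = base frame: x ahead of the robot, y to its left, z up, the work surface at z = 0. Lengths are in mm, angles in rad, forces in N, time in s.
With the tool pointing down it reaches from about 425 to 950 mm from the base axis. Payload 3.5 kg.
Tool frame: the origin (TCP) lies at the very end of the fingers, on their centre line; the grasp point (between the pads) lies 19 mm behind it; z points along the fingers, y is the line along which they close (so a half turn about z gives the same grasp; the last joint's range is limited). The gripper opens to 85 mm and grips with 20 to 120 N. Pads are 22 mm wide; open, the fingers measure 114 mm over their backs; the gripper's body (76 mm by 85 mm) begins 54 mm behind the grasp point. The pads swing forward as they close: fully open they stand 13 mm farther back than shut.
Start: joints at [-1.464, 0.286, 1.577, -0, 1.279, -0.15], TCP at [171.466, -652.844, 231.325] pointing down, gripper open.
Joint ranges: [-2.77, 2.77], [-0.9, 2.22], [0.21, 2.48], [-1.53, 4.67], [0.24, 2.81], [-2.84, 2.84]. Speed limits (rad/s): [2.79, 2.79, 3.14, 3.14, 3.14, 3.14].

### API

Orientations are given as a unit quaternion [x, y, z, w].
In Python, from rig import ctrl, planner, vision, workorder gives the robot as it stands. Calls block until the motion is done:
- ctrl.reach(position, orientation): joint-space move of the TCP to a pose.
- ctrl.servo_line(position, attitude=None, feed=150, contact_N=None): straight line of the TCP; attitude=None keeps the orientation; feed is the mean speed in mm/s. With contact_N (N) it stops when the force on the tool has changed by that much, and returns True; else False.
- ctrl.move_joints(angles): joint-space move.
- ctrl.gripper_open() and ctrl.close(): open the fingers fully, or close them until they stop; the grip force is fixed at half the most.
- ctrl.wait(seconds).
- planner.inverse_kinematics(position, orientation): joint angles nearest the present ones, or None.
- ctrl.read_state(): the state.
- vision.snapshot(name): name is "scene" or "top" or "wrist"; returns a dict with "img" (384x512x3 uint8, red, green, blue), "z_map" (384x512 float32, mm along the optical axis (not along the pixel's ray), 0 where there is no reading), "K" (3x3 intrinsics, pixels), "R" (3x3) and "t" (3): a world point X has camera coordinates R X + t. Camera axes: x right, y down, z forward; pixel columns grow to the right and rows downward; lengths in mm; the calibration is good to about 2 mm. A picture is of the moment at which its call begins.
A pose or a line that the arm cannot do raises ctrl.IKError and nothing moves.
- workorder.close_job(): hands the job in; it is judged then, once.
The state is a dict: "time_s": time; "joint_pos": joint angles; "dq": joint speeds; "joint_efforts": joint torques, N m; "position": TCP position; "tool_rot": TCP orientation; "contact_force": force on the tool from outside, world axes, zero at the start; "wrist_torque": the same for the moment, N m; "gripper_width": opening from 0.0 (shut) to 1.0 (fully open); "grasp_force": force on a finger pad.
Only numpy, scipy, OpenCV 4.12 (cv2) and the standard library are available. Lean on these libraries where they do the work, as an engineer would, in place of code of your own. Each camera call takes 0.05 s, during which the arm holds its last target. There are 200 camera calls.

## Working session

There is one attempt and no reset: what is moved stays moved. The work goes in short steps, each a Python script; the robot and the scene stay as the last script left them, time stands still between calls to the robot, and variables do not carry over. Pictures are saved under pics/ and viewed, at most 10 in all, crops included, and the job is handed in when it is done.

```bash
mkdir -p pics; ls; python3 - <<'E'
from rig import ctrl, planner, vision, workorder
import cv2, numpy as np, pickle
d={}
for n in ("scene","top"):
    s=vision.snapshot(n); d[n]=s
    print(n,s["K"].tolist(),s["R"].round(3).tolist(),s["t"].round(1).tolist())
    cv2.imwrite(f"pics/{n}0.png",cv2.resize(s["img"][:,:,::-1],(800,600)))
pickle.dump(d,open("s0.pkl","wb"))
st=ctrl.read_state(); print(st)
E
```

```text
pics
scene [[473.3789252591368, 0.0, 257.0779011452102], [0.0, 473.3789252591368, 193.47605179420614], [0.0, 0.0, 1.0]] [[0.152, 0.988, -0.009], [0.742, -0.12, -0.659], [-0.653, 0.094, -0.752]] [-17.3, -326.5, 1660.3]
top [[442.52237243730855, 0.0, 256.82750338253607], [0.0, 442.52237243730855, 187.3159555858018], [0.0, 0.0, 1.0]] [[-0.029, -1.0, -0.007], [-0.998, 0.03, -0.052], [0.052, 0.006, -0.999]] [-47.0, 530.1, 1293.7]
{'time_s': 0.1, 'joint_pos': array([-1.46400041e+00,  2.87114246e-01,  1.57803110e+00, -2.14093274e-05,
        1.27862668e+00, -1.50051006e-01]), 'dq': array([ 5.39733231e-04,  2.92697264e-05, -2.85297192e-03, -5.77498728e-04,
       -1.05077496e-03, -1.53051184e-03]), 'joint_efforts': array([ 1.22827034e-03, -4.07296264e+01, -2.93699723e+01, -9.34174295e-05,
        3.39931641e-03, -1.95709662e-07]), 'position': array([ 171.39725383, -652.25536254,  230.06045795]), 'tool_rot': array([ 9.91764050e-01,  1.28073737e-01,  1.33201061e-05, -1.08965088e-03]), 'contact_force': array([-1.1280279 ,  0.71166908, -0.27896991]), 'wrist_torque': array([-0.01655657,  0.02800588,  0.02380071]), 'grasp_force': 0.0, 'gripper_width': 1.0000366658531261}
```

View pics/scene0.png

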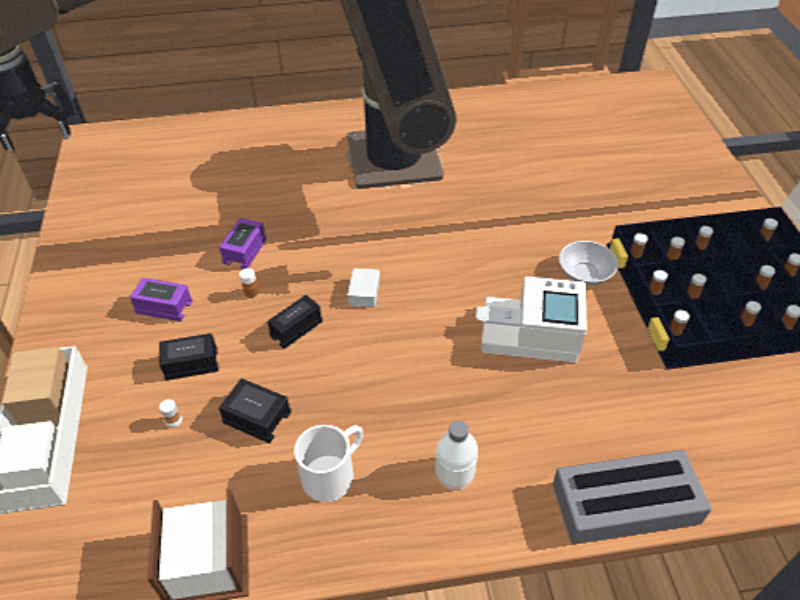

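View pics/top0.png

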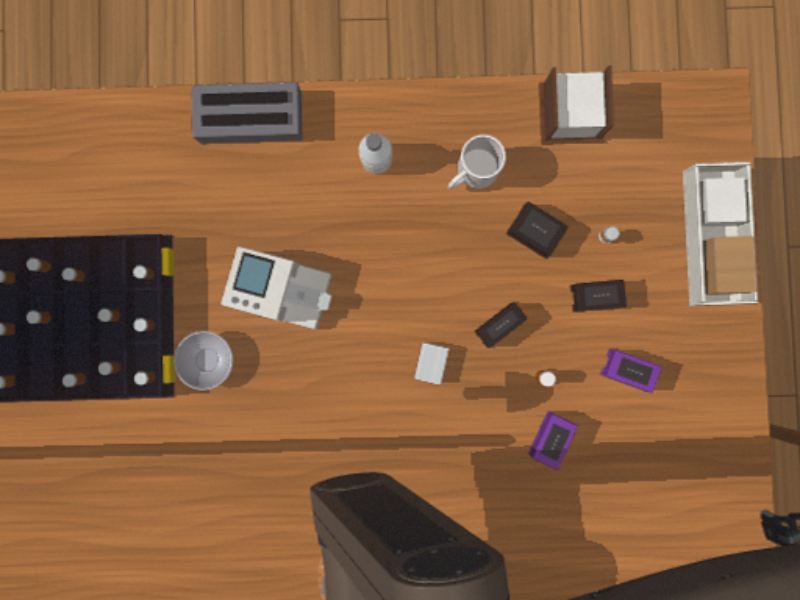

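Top view (800x600 px): the black packs are at (538,229), (599,295) and (501,324). The purple look-alikes are at (631,370) and (553,440), and the pump is at (277,288) with its rail pointing right. The middle black pack (599,295) looks like the 52 mm one, so I'll measure all three.

```bash
cat >h.py <<'E'
import numpy as np, cv2, pickle
from scipy.spatial.transform import Rotation as Rot
def cloud(s):
    z=s["z_map"].astype(float); v,u=np.mgrid[:z.shape[0],:z.shape[1]]
    K=s["K"]; c=np.stack([(u-K[0,2])/K[0,0]*z,(v-K[1,2])/K[1,1]*z,z],-1)
    w=(c-s["t"])@s["R"]; w[z<=0]=np.nan; return w
def rect(P):
    (c,wh,a)=cv2.minAreaRect(P[:,:2].astype(np.float32)); 
    if wh[0]<wh[1]: wh=wh[::-1]; a+=90
    return np.round(c,1),np.round(wh,1),round((a+90)%180-90,1)
def proj(s,X):
    c=s["R"]@np.asarray(X,float)+s["t"]; p=s["K"]@c; return p[:2]/p[2]
def down(yaw):  # tool z down, tool y (closing) along world angle yaw
    y=np.array([np.cos(yaw),np.sin(yaw),0]); z=np.array([0,0,-1.]); x=np.cross(y,z)
    return Rot.from_matrix(np.stack([x,y,z],1)).as_quat()
E
python3 - <<'E'
from h import *
d=pickle.load(open("s0.pkl","rb"))
s=d["top"]; w=cloud(s); img=s["img"].astype(int)
for n,(u,v) in dict(wide=(538,229),mid=(599,295),nar=(501,324),pump=(277,288)).items():
    u=int(u/1.5625);v=int(v/1.5625)
    r=35 if n!="pump" else 50
    sl=np.s_[v-r:v+r,u-r:u+r]
    W=w[sl]; I=img[sl]
    for name in ("top","scene"):
        W=cloud(d[name]); I=d[name]["img"].astype(int)
        c0=w[v,u]
        near=np.linalg.norm(W[...,:2]-c0[:2],axis=-1)<(65 if n!="pump" else 130)
        if n!="pump":
            m=near&(abs(W[...,2]-45)<6)&(I.max(-1)<110)
            ml=cv2.connectedComponentsWithStats(m.astype(np.uint8))
            k=1+ml[2][1:,4].argmax(); m=ml[1]==k
            print(n,name,c0.round(),m.sum(),rect(W[m]),np.median(W[m][:,2]).round(1))
        else:
            for lo,hi in ((86,99),(42,50),(26,34)):
                m=near&(W[...,2]>lo)&(W[...,2]<hi)
                print(n,name,lo,m.sum(),rect(W[m]),np.median(W[m][:,2]).round(1))
            if name=="top":
                for uu in range(150,222,6): print(uu,[round(float(W[x,uu,2])) for x in range(150,215,5)])
a=d["top"]["img"][90:240,130:430]
a=cv2.resize(a[:,:,::-1],None,fx=2.66,fy=2.66,interpolation=cv2.INTER_CUBIC); cv2.imwrite("pics/crop1.png",a)
E
```

```text
wide top [ 639. -319.   44.] 690 (array([ 639.5, -319.2]), array([89.8, 67.4]), 55.9) 44.2
wide scene [ 639. -319.   44.] 807 (array([ 643.7, -320.8]), array([90. , 67.1]), 54.2) 45.7
mid top [ 514. -426.   45.] 546 (array([ 512. , -428.5]), array([90.9, 51.8]), -86.5) 44.4
mid scene [ 514. -426.   45.] 550 (array([ 515. , -430.1]), array([91. , 57.1]), -87.5) 45.7
nar top [ 465. -244.   39.] 423 (array([ 462.7, -244.4]), array([90.1, 40.2]), -54.0) 44.2
nar scene [ 465. -244.   39.] 385 (array([ 466.7, -246.8]), array([88.8, 43.1]), -53.1) 45.7
pump top 86 1468 (array([550.4, 195.2]), array([110. , 106.2]), -16.9) 92.2
pump top 42 301 (array([523.7, 112.3]), array([105. ,  82.3]), -20.2) 45.7
pump top 26 481 (array([527.4, 120.3]), array([109.2,  71.7]), -17.0) 29.1
150 [-4, -3, 3, 93, 94, 89, 92, 94, 93, 93, -3, 0, 0]Traceback (most recent call last):
  File "<stdin>", line 23, in <module>
ValueError: cannot convert float NaN to integer
```

```bash
python3 - <<'E'
from h import *
d=pickle.load(open("s0.pkl","rb"))
for name in ("top","scene"):
    s=d[name]; W=cloud(s)
    near=np.linalg.norm(W[...,:2]-[540,160],axis=-1)<150
    for lo,hi in ((86,99),(38,51),(26,34)):
        m=near&(W[...,2]>lo)&(W[...,2]<hi)
        l=cv2.connectedComponentsWithStats(m.astype(np.uint8)); m=l[1]==1+l[2][1:,4].argmax()
        c,wh,a=rect(W[m]); print(name,lo,m.sum(),c,wh,a,np.nanmedian(W[m][:,2]).round(1),proj(s,[*c,45])*1.5625)
t=d["top"]["img"]; s=d["scene"]["img"]
a=cv2.resize(t[140:220,130:230],(400,320),interpolation=cv2.INTER_CUBIC)
b=cv2.resize(s[165:245,290:390],(400,320),interpolation=cv2.INTER_CUBIC)
c=cv2.resize(t[165:230,350:420],(400,280),interpolation=cv2.INTER_CUBIC)
e=cv2.resize(s[200:265,90:160],(400,280),interpolation=cv2.INTER_CUBIC)
cv2.imwrite("pics/crop1.png",np.vstack([np.hstack([a,b]),np.hstack([c,e])])[:,:,::-1])
E
```

```text
top 86 1468 [550.4 195.2] [110.  106.2] -16.9 92.2 [261.42316503 284.12418446]
top 38 335 [524.9 112.6] [83.1 35.6] 73.1 45.4 [306.34000607 296.56153091]
top 26 248 [492.5 130.7] [71.1 36.2] 72.8 29.1 [296.93039993 314.39379457]
scene 86 1281 [551.9 194.4] [115.6 105.3] -17.1 93.3 [550.59300742 319.58519695]
scene 38 311 [521.5 110.6] [78.3 48.9] 72.6 46.1 [499.32817366 312.30208614]
scene 26 315 [561.3 110.6] [74.9 49.5] 71.2 30.4 [504.85682093 329.70073789]
```

View pics/crop1.png

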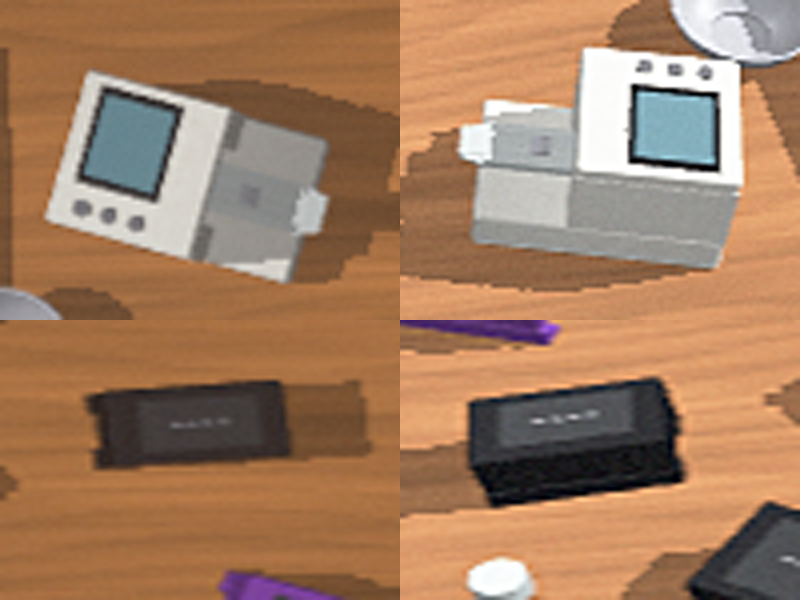

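The crop confirms the middle black pack (51.8 x 91 mm, top at 44.5 mm) and the pump axis at 73.1°. The rail fits its stated sizes, 36 mm wide with its start near (513,73). Next I'll move above the pack and look with the wrist camera.

```bash
python3 - <<'E'
from h import *
from rig import ctrl, planner, vision
for y0 in (3.5,183.5):
    a=np.radians(y0); b=np.radians(y0-20.4)
    for p,q in (((514,-429,180),a),((515,-409,12),a),((500,20,120),b),((525,125,46),b)):
        r=planner.inverse_kinematics(np.array(p,float),down(q)); print(y0,p,None if r is None else np.round(r,2))
r0=planner.inverse_kinematics(np.array((514,-429,180.)),down(np.radians(3.5)))
y0=3.5 if r0 is not None else 183.5
ctrl.reach(np.array([514,-429,180.]),down(np.radians(y0)))
s=vision.snapshot("wrist"); st=ctrl.read_state(); s["st"]=st
pickle.dump(s,open("w1.pkl","wb")); print(st["time_s"],st["position"],st["joint_pos"].round(2))
T=Rot.from_quat(st["tool_rot"]).as_matrix(); C=-s["R"].T@s["t"]
print("cam in tool",T.T@(C-st["position"]),"axes",(T.T@s["R"].T).round(2).tolist())
W=cloud(s); m=(abs(W[...,2]-45)<5)&(np.linalg.norm(W[...,:2]-[514,-429],axis=-1)<70)
print(m.sum(),rect(W[m]),np.median(W[m][:,2]))
cv2.imwrite("pics/w1.png",s["img"][:,:,::-1])
E
```

```text
3.5 (514, -429, 180) [-0.85  0.32  1.63 -0.    1.19 -0.91]
3.5 (515, -409, 12) [-0.83  0.5   1.74 -0.    0.91 -0.89]
3.5 (500, 20, 120) [-0.16  0.02  2.09 -0.    1.03  0.13]
3.5 (525, 125, 46) [ 0.05  0.22  2.03 -0.    0.89  0.34]
183.5 (514, -429, 180) [-0.85  0.32  1.63 -0.    1.19  2.23]
183.5 (515, -409, 12) [-0.83  0.5   1.74 -0.    0.91  2.26]
183.5 (500, 20, 120) None
183.5 (525, 125, 46) [ 0.05  0.22  2.03 -0.    0.89 -2.8 ]
1.675 [ 513.29312767 -430.16296182  180.30202595] [-0.85  0.32  1.63 -0.    1.19 -0.91]
cam in tool [  85.10120002    0.52092933 -141.9814138 ] axes [[0.0, -0.94, -0.33], [1.0, -0.0, 0.0], [-0.0, -0.33, 0.94]]
5296 (array([ 514.5, -430.2]), array([89.3, 52. ]), -86.5) 44.66216063474845
```

View pics/w1.png

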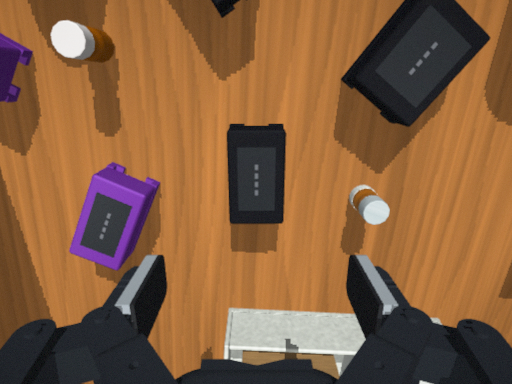

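The wrist view shows the pack at px (256,174). It measures (514.5,-430.2), 89x52 mm, with its top at 44.7, which fits the 52 mm pack. The purple pack (115,215) and the drops jar (370,205) are clear of the fingers. I'll grasp 20 mm behind the centre and carry it to a hover in front of the rail.

```bash
python3 - <<'E'
from h import *
from rig import ctrl, planner, vision
a=np.radians(3.5); b=np.radians(-16.9)
f=np.array([-np.sin(a),np.cos(a)]); p=np.array([514.5,-430.2])-20*f
ctrl.servo_line(np.array([*p,70.]),feed=250)
ctrl.servo_line(np.array([*p,10.]),feed=120,contact_N=15); st=ctrl.read_state(); print(st["position"],st["contact_force"])
ctrl.close(); ctrl.wait(0.2); st=ctrl.read_state(); g=st["position"]
print("g",g,st["gripper_width"],st["grasp_force"],Rot.from_quat(st["tool_rot"]).as_euler("xyz",degrees=True))
ctrl.servo_line(np.array([*p,140.]),feed=200)
st=ctrl.read_state(); print(st["time_s"],st["gripper_width"],st["contact_force"])
# hover ahead of rail: pack centre at pump x=-150
O=np.array([535.5,144.2]); X=np.array([-np.sin(b),np.cos(b)])
h=O-170*X; ctrl.reach(np.array([*h,130.]),down(b)); ctrl.wait(0.2)
s=vision.snapshot("wrist"); st=ctrl.read_state(); s["st"]=st; s["g"]=g; pickle.dump(s,open("w2.pkl","wb"))
print(st["time_s"],h,st["position"],st["gripper_width"],st["contact_force"])
cv2.imwrite("pics/w2.png",s["img"][:,:,::-1])
E
```

```text
[ 516.15064998 -450.53359795   10.67336135] [ 0.24133042 -0.61557282  0.33388068]
g [ 516.37548895 -451.05220477   11.44875181] 0.6034647956183942 64.74131941795349 [1.79925382e+02 1.15569167e-01 9.35049108e+01]
4.3333 0.5972520103986658 [-0.91688721  0.39277692 -2.77453336]
6.175 [486.08062709 -18.45830929] [486.36263458 -19.08291086 130.04952108] 0.5994474752525342 [-0.85753276  0.84846237 -1.79616119]
```

View pics/w2.png

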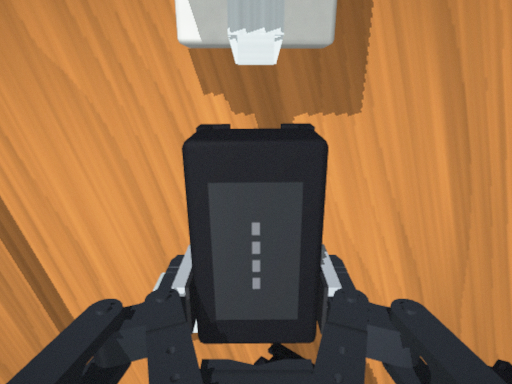

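The pack is held square at px (256,235), with the rail nose ahead at (256,50) and the deck edge at row 45. I'll measure the rail and the pack in this same image.

```bash
cat >>h.py <<'E'
B=np.radians(-16.9)
def rel(s):
    "rail/deck/pack seen by the wrist camera, in tool-yaw frame about TCP (x fwd, y right-hand)"
    st=s["st"]; T=Rot.from_quat(st["tool_rot"]).as_matrix(); X=T[:2,0]; X=X/np.linalg.norm(X); Y=np.array([-X[1],X[0]])
    W=cloud(s); D=W[...,:2]-st["position"][:2]; return D@X,D@Y,W[...,2],np.degrees(np.arctan2(X[1],X[0]))
E
python3 - <<'E'
from h import *
s=pickle.load(open("w2.pkl","rb")); x,y,z,yaw=rel(s); st=s["st"]; I=s["img"].astype(int)
print("f",s["K"][0,0],"yaw",yaw)
ptop=st["position"][2]-s["g"][2]+45
m=(abs(z-ptop)<5)&(x>-40)&(x<80)&(abs(y)<32)&(I.max(-1)<120)
P=np.stack([x,y],-1)[m]; c,wh,a=rect(P); print("pack",m.sum(),c,wh,a,"z",np.median(z[m]),"exp",ptop)
pl=np.linalg.lstsq(np.c_[P,np.ones(len(P))],z[m],rcond=None)[0]; print("tilt mm/mm",pl)
for n,lo,hi,ym in (("rail",40,49,25),("deck",26,33,60)):
    m=(z>lo)&(z<hi)&(x>75)&(abs(y)<ym+5)
    print(n,m.sum(),x[m].min(),x[m].max(),y[m].min(),y[m].max(),np.median(z[m]))
    for v in range(0,70,6):
        q=m[v]
        if q.sum()>5: print(v,round(float(np.median(x[v][q])),1),np.round([y[v][q].min(),y[v][q].max(),(y[v][q].min()+y[v][q].max())/2,np.median(z[v][q])],1))
E
```

```text
f 319.1254103076056 yaw 73.0408828152305
pack 27042 [20.8 -0.7] [90.1 54.9] 0.4 z 163.31196056934826 exp 163.6007692727751
tilt mm/mm [-4.73588572e-03 -1.57150117e-03  1.63391417e+02]
rail 3415 95.39583461318018 132.80698328941503 -18.632521342589204 17.498572546189415 45.04102557351835
0 132.3 [-18.2  17.3  -0.5  45.7]
6 129.1 [-18.3  17.3  -0.5  45.7]
12 125.8 [-18.2  16.8  -0.7  45.3]
18 122.4 [-18.4  16.9  -0.8  45.8]
24 119.0 [-18.6  17.1  -0.8  45.5]
30 115.6 [-18.1  17.1  -0.5  45.4]
36 112.2 [-18.3  16.8  -0.7  44.6]
42 108.7 [-17.1  16.3  -0.4  44.4]
48 105.2 [-16.6  15.1  -0.7  43.9]
54 101.6 [-15.3  13.8  -0.7  43.8]
60 97.9 [-14.1  13.1  -0.5  43.5]
deck 4612 108.5519553831703 136.28250348024955 -55.402221110853304 54.21248301185055 29.3866456265949
0 135.8 [-55.3  53.7  -0.8  29.5]
6 132.2 [-54.9  53.   -1.   29.5]
12 128.7 [-55.4  53.4  -1.   29.4]
18 125.1 [-54.6  54.1  -0.3  29.5]
24 121.4 [-55.4  53.4  -1.   29.6]
30 117.7 [-54.4  54.   -0.2  29.6]
36 114.0 [-55.2  53.4  -0.9  29.3]
42 110.4 [-53.8  53.1  -0.4  28.5]
```

Rail and pack are aligned laterally to about 0.1 mm in the tool frame and parallel, with 29.5 mm from pack front to nose. I'll lower to rail height, correct z and thread on.

```bash
cat >>h.py <<'E'
X=np.array([np.cos(np.radians(73.1)),np.sin(np.radians(73.1))])
H=np.array([486.36,-19.08])   # tool at pump x=-170.3
def pos(px,z,dy=0.): return np.array([*(H+(px+170.3)*X+dy*np.array([-X[1],X[0]])),z])
def rep(ctrl,tag=""):
    st=ctrl.read_state(); d=st["position"][:2]-H; F=st["contact_force"]
    print(tag,"t%.2f"%st["time_s"],"px %.1f py %.2f z %.2f"%(d@X-170.3,d@[-X[1],X[0]],st["position"][2]),"F fwd %.1f lat %.1f up %.1f"%(F[:2]@X,F[:2]@[-X[1],X[0]],F[2]),"w %.3f"%st["gripper_width"]); return st
E
python3 - <<'E'
from h import *
from rig import ctrl
ctrl.servo_line(pos(-170.3,60),feed=120); ctrl.servo_line(pos(-170.3,45.5),feed=50); ctrl.wait(0.2)
st=rep(ctrl,"low"); dz=45.5-st["position"][2]; d=st["position"][:2]-H; dy=-float(d@[-X[1],X[0]])
print(dz,dy)
z=45.5+dz
for px in (-143,-134,-125):
    hit=ctrl.servo_line(pos(px,z,dy),feed=40,contact_N=10); rep(ctrl,f"{px} {hit}")
    if hit: break
E
```

```text
low t7.55 px -170.3 py -0.24 z 45.74 F fwd -0.6 lat -0.2 up -2.1 w 0.598
-0.24422512697623233 0.23707522149284901
-143 False t8.38 px -143.0 py 0.30 z 45.19 F fwd 0.1 lat 0.7 up -3.2 w 0.598
-134 False t8.76 px -133.8 py 0.28 z 45.24 F fwd 0.5 lat -0.0 up -3.0 w 0.600
-125 False t9.13 px -124.8 py 0.29 z 45.21 F fwd 0.2 lat 0.5 up -2.7 w 0.602
```

```bash
python3 - <<'E'
from h import *
from rig import ctrl, vision
for px in (-115,-106,-98,-90,-80,-65,-50):
    hit=ctrl.servo_line(pos(px,45.4),feed=50,contact_N=12); rep(ctrl,f"{px} {hit}")
    if hit: break
s=vision.snapshot("wrist"); s["st"]=ctrl.read_state(); pickle.dump(s,open("w3.pkl","wb")); cv2.imwrite("pics/w3.png",s["img"][:,:,::-1])
E
```

```text
-115 False t9.48 px -114.7 py 0.05 z 45.37 F fwd 0.7 lat 0.6 up -2.9 w 0.598
-106 False t9.82 px -105.7 py 0.04 z 45.38 F fwd -0.5 lat 0.4 up -2.8 w 0.600
-98 False t10.12 px -97.7 py -0.02 z 45.43 F fwd -0.7 lat 0.3 up -2.8 w 0.600
-90 False t10.43 px -89.6 py -0.50 z 45.89 F fwd -1.2 lat -0.1 up -0.4 w 0.601
-80 False t10.78 px -79.2 py -0.51 z 45.86 F fwd 1.3 lat -0.0 up 0.8 w 0.598
-65 False t11.23 px -64.4 py -0.04 z 45.47 F fwd 0.3 lat -0.1 up 0.5 w 0.595
-50 False t11.68 px -49.5 py -0.02 z 45.44 F fwd 0.3 lat -0.2 up -0.0 w 0.600
```

View pics/w3.png

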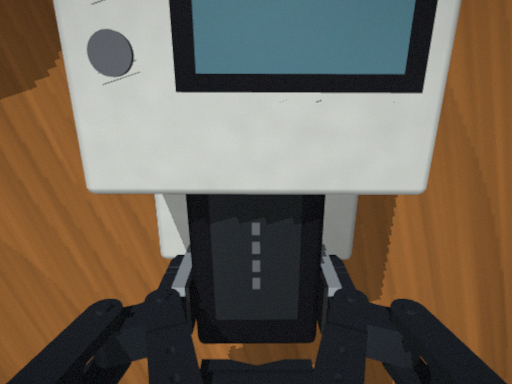

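The pack is in the bay mouth, centred between the walls at px (256,195), and the tooth was felt with the pack front at about x=-28. That puts home near centre x=27–35. I'll slide on until the fingers near the mouth, then release and push from behind.

```bash
python3 - <<'E'
from h import *
from rig import ctrl, vision
for px in (-35,-24,-17):
    hit=ctrl.servo_line(pos(px,45.4),feed=50,contact_N=10); rep(ctrl,f"{px} {hit}")
    if hit: break
ctrl.gripper_open(); ctrl.wait(0.1); st=rep(ctrl,"open")
p=st["position"]; d=float((p[:2]-H)@X-170.3)
ctrl.servo_line(pos(d-5,60),feed=80); rep(ctrl,"up")
ctrl.servo_line(pos(d-5,125),feed=200)
ctrl.servo_line(pos(-95,125),feed=200)
ctrl.close(); ctrl.servo_line(pos(-95,57),feed=150); ctrl.wait(0.2); rep(ctrl,"behind")
s=vision.snapshot("wrist"); s["st"]=ctrl.read_state(); pickle.dump(s,open("w4.pkl","wb")); cv2.imwrite("pics/w4.png",s["img"][:,:,::-1])
x,y,z,yaw=rel(s); m=(abs(z-79)<4)&(s["img"].max(-1)<120)&(abs(y)<30)&(x>0)
print(m.sum(),"pack rear x rel tool",np.percentile(x[m],[0.5,2,99.5]),np.median(z[m]),y[m].min(),y[m].max())
E
```

```text
-35 False t12.18 px -34.5 py -0.03 z 45.44 F fwd 0.9 lat -0.5 up 0.6 w 0.600
-24 False t12.55 px -23.5 py -0.03 z 45.44 F fwd 0.3 lat 0.5 up 0.5 w 0.599
-17 False t12.84 px -16.6 py -0.00 z 45.44 F fwd 1.6 lat -0.1 up 0.7 w 0.596
open t13.38 px -17.1 py 0.00 z 45.34 F fwd 0.7 lat -0.1 up -1.4 w 1.003
up t13.72 px -22.0 py -0.85 z 61.23 F fwd -0.0 lat 1.1 up -0.7 w 0.999
behind t16.28 px -94.8 py -1.08 z 58.39 F fwd 0.4 lat 0.3 up 0.7 w -0.003
15827 pack rear x rel tool [ 7.17645516 11.14141077 95.52507254] 79.17709467768164 -29.89107105167752 29.966784267911745
```

View pics/w4.png

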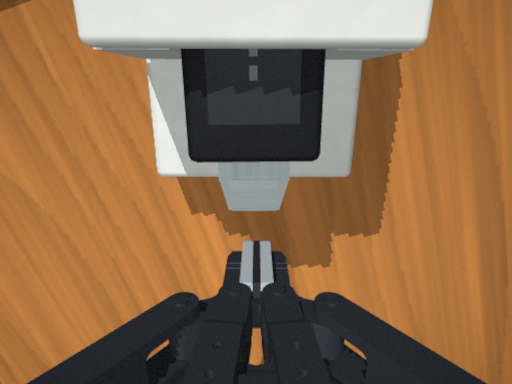

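The pack is seated with its rear at row 160 (px 255), and the closed fingers are behind it at (256,265), clear of the rail. Now I'll push gently in small steps and watch the force.

```bash
python3 - <<'E'
from h import *
from rig import ctrl, vision
ctrl.servo_line(pos(-54,57),feed=120,contact_N=8); rep(ctrl,"pre")
start=None
def F():
    v=[];
    for _ in range(3): v.append(ctrl.read_state()["contact_force"][:2]@X); ctrl.wait(0.02)
    return float(np.mean(v))
base=[]
px=-54.
while px<-14:
    px+=2 if px<-38 else 1
    hit=ctrl.servo_line(pos(px,57),feed=15,contact_N=9)
    st=ctrl.read_state(); a=float((st["position"][:2]-H)@X-170.3); f=F()
    print("%.1f act %.2f F %.2f up %.1f %s"%(px,a,f,st["contact_force"][2],hit))
    if f<-4.5 and start is None: start=a; print("plate?",a)
    if start is not None and a>start+3.5: break
    if f<-9 or hit: break
rep(ctrl,"end")
E
```

```text
pre t16.82 px -53.8 py 0.16 z 56.98 F fwd -0.6 lat -0.0 up -0.1 w -0.004
-52.0 act -52.36 F -0.23 up -0.2 False
-50.0 act -50.27 F -1.42 up 0.2 False
-48.0 act -47.93 F -1.62 up -0.5 False
-46.0 act -45.86 F -1.08 up 0.0 False
-44.0 act -43.85 F -1.33 up -0.4 False
-42.0 act -41.91 F -1.25 up 0.3 False
-40.0 act -39.90 F -1.71 up 0.3 False
-38.0 act -37.89 F -2.27 up 0.2 False
-37.0 act -36.99 F -1.84 up -0.1 False
-36.0 act -35.96 F -2.41 up -0.3 False
-35.0 act -34.95 F -1.94 up -0.4 False
-34.0 act -33.95 F -1.56 up -0.1 False
-33.0 act -32.92 F -1.42 up -0.1 False
-32.0 act -31.94 F -2.07 up 0.5 False
-31.0 act -30.96 F -2.37 up -0.6 False
-30.0 act -30.34 F -4.63 up -0.2 False
plate? -30.336321482841498
-29.0 act -29.36 F -5.02 up 0.1 False
-28.0 act -28.51 F -5.79 up 1.4 False
-27.0 act -27.70 F -5.87 up 0.8 False
-26.0 act -26.88 F -6.87 up 1.6 False
-25.0 act -26.06 F -7.72 up 0.3 False
end t23.39 px -26.1 py 0.15 z 56.92 F fwd -6.9 lat 0.2 up 2.1 w 0.007
```

The plate was met at about -30.8 and is now compressed about 4.7 mm. I'll go about 2.5 mm more, well short of 13, then back off and check.

```bash
python3 - <<'E'
from h import *
from rig import ctrl, vision
for px in (-24.,-23,-22.3):
    ctrl.servo_line(pos(px,57),feed=15,contact_N=9); ctrl.wait(0.05); rep(ctrl,px)
for px in (-25.,-27,-29,-32,-40):
    ctrl.servo_line(pos(px,57),feed=15 if px>-35 else 60); ctrl.wait(0.05); rep(ctrl,px)
ctrl.servo_line(pos(-95,57),feed=150); ctrl.wait(0.2)
s=vision.snapshot("wrist"); s["st"]=ctrl.read_state(); pickle.dump(s,open("w5.pkl","wb")); 
I=s["img"][100:250,150:360][:,:,::-1]; cv2.imwrite("pics/w5.png",cv2.resize(I,None,fx=3.5,fy=3.5,interpolation=cv2.INTER_CUBIC))
for n in ("w4","w5"):
    t=pickle.load(open(n+".pkl","rb")); x,y,z,yaw=rel(t); px=float((t["st"]["position"][:2]-H)@X-170.3)
    r=[x[:,c][(abs(z[:,c]-79)<2.5)&(x[:,c]>0)].min()+px for c in range(225,285,10)]; print(n,px,"rear px",np.round(r,1))
E
```

```text
-24.0 t23.69 px -25.3 py 0.45 z 56.19 F fwd -7.0 lat -1.0 up -1.5 w -0.003
-23 t23.99 px -24.6 py 0.51 z 56.06 F fwd -8.4 lat -0.5 up -2.1 w 0.001
-22.3 t24.29 px -24.1 py 0.48 z 56.06 F fwd -9.2 lat -0.0 up -2.1 w -0.003
-25.0 t24.68 px -25.7 py 0.52 z 56.33 F fwd -5.7 lat 0.2 up -1.9 w 0.002
-27 t25.01 px -26.2 py -0.53 z 57.64 F fwd 0.2 lat 0.9 up -0.8 w 0.000
-29 t25.34 px -28.9 py -0.07 z 57.09 F fwd -0.3 lat 0.5 up 0.8 w -0.000
-32 t25.74 px -32.1 py -0.00 z 56.98 F fwd -0.6 lat 0.4 up -0.3 w 0.001
-40 t26.07 px -40.3 py -0.03 z 57.01 F fwd -0.4 lat 0.1 up 0.4 w 0.001
w4 -94.80325148814265 rear px [-39.2 -88.2 -83.7 -83.7 -83.3 -87.9]
w5 -94.34472904579708 rear px [-87.4 -87.2 -83.1 -83.3 -83.3 -87.4]
```

View pics/w5.png

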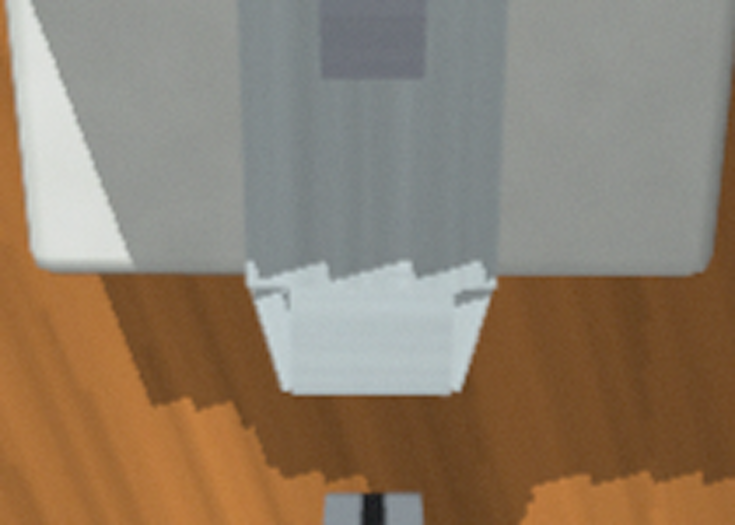

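The push force fell to zero as soon as I backed off, while the plate would have pushed with about 6 N, so the pack is held. The crop shows the catch clear on the rail at about px (257,111). I'll confirm the tooth's height and the pack rear from depth.

```bash
python3 - <<'E'
from h import *
from rig import ctrl, vision
ctrl.servo_line(pos(-110,140),feed=200); ctrl.wait(0.3)
s=vision.snapshot("wrist"); s["st"]=ctrl.read_state()
def look(s,cols):
    x,y,z,yaw=rel(s); px=float((s["st"]["position"][:2]-H)@X-170.3)
    for c in cols:
        xs=x[:,c]+px; print(c,"y %.1f"%np.nanmedian(y[:,c][(xs>-60)&(xs<0)]),[(int(a),round(float(b),1)) for a,b in zip(xs[::3],z[::3,c]) if -60<a<5 and b>20])
look(pickle.load(open("w5.pkl","rb")),(240,256)); look(s,(240,256)); rep(ctrl)
cv2.imwrite("pics/w6.png",s["img"][:,:,::-1])
E
```

```text
240 y 7.1 [(4, 91.9), (3, 91.8), (2, 91.3), (2, 90.4), (1, 90.1), (0, 88.8), (0, 77.5), (0, 77.4), (-1, 76.7), (-2, 76.2), (-3, 78.2), (-4, 77.4), (-5, 76.6), (-6, 77.2), (-7, 77.0), (-8, 76.7), (-9, 76.7), (-10, 79.0), (-11, 77.4), (-12, 76.6), (-13, 76.5), (-15, 45.7), (-17, 45.3), (-18, 45.7), (-19, 46.0), (-21, 46.4), (-22, 45.0), (-23, 46.3), (-25, 44.5), (-26, 46.7), (-28, 46.4), (-29, 44.4), (-31, 45.6), (-32, 45.3), (-33, 46.0), (-35, 45.5), (-36, 45.3), (-38, 44.1), (-39, 46.3), (-41, 46.2), (-42, 45.3), (-44, 44.8), (-45, 45.4), (-47, 45.0), (-48, 45.8), (-50, 45.0), (-51, 45.4), (-53, 45.6), (-54, 45.7), (-56, 46.0), (-58, 44.7), (-59, 45.5)]
256 y -0.5 [(4, 91.9), (3, 93.0), (2, 91.9), (2, 90.9), (1, 89.7), (0, 89.8), (0, 79.1), (0, 77.8), (-1, 77.1), (-2, 77.0), (-3, 78.6), (-4, 78.0), (-5, 77.5), (-6, 78.2), (-7, 76.9), (-8, 77.7), (-9, 78.1), (-10, 77.3), (-11, 76.4), (-12, 78.1), (-13, 76.3), (-15, 50.3), (-17, 49.2), (-18, 50.0), (-19, 49.2), (-21, 47.5), (-22, 47.6), (-23, 47.6), (-25, 46.1), (-26, 45.2), (-28, 46.1), (-29, 45.5), (-31, 44.6), (-32, 44.9), (-33, 45.
[... 546 characters left out ...]
-35, 46.5), (-37, 45.9), (-39, 44.7), (-41, 45.7), (-43, 45.8), (-45, 45.7), (-47, 46.5), (-49, 46.7), (-52, 44.7), (-54, 45.9), (-56, 44.7), (-58, 43.4)]
256 y -0.1 [(4, 91.7), (3, 92.5), (1, 91.6), (0, 90.2), (0, 78.5), (0, 77.7), (-2, 78.1), (-3, 77.4), (-5, 77.1), (-7, 77.6), (-8, 78.3), (-10, 77.1), (-11, 76.4), (-13, 76.9), (-14, 65.9), (-15, 49.3), (-17, 50.2), (-19, 49.7), (-21, 47.6), (-23, 47.9), (-25, 46.3), (-27, 46.4), (-29, 45.1), (-31, 45.4), (-33, 46.3), (-35, 45.4), (-37, 44.2), (-39, 46.2), (-41, 46.0), (-43, 46.5), (-45, 45.0), (-47, 45.8), (-49, 45.3), (-51, 45.9), (-53, 46.3), (-56, 46.1), (-58, 44.9)]
 t27.77 px -110.0 py 0.59 z 138.89 F fwd -0.7 lat -0.5 up 0.1 w 0.002
```

View pics/w6.png

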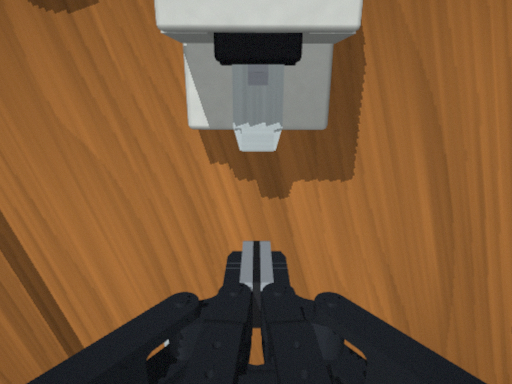

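The catch stands fully up, at z≈50 and ramping down to 46, right behind the pack's rear end at px (258,65), x≈-14. The pack hasn't moved between the two views and the robot is clear, so I'm handing in.

```bash
python3 -c "
from rig import workorder; print(workorder.close_job())"
```

```text
the job is handed in; nothing more can be done
None
```

The 52 mm pack is home in the pump's bay, with the catch up behind it and the contacts pressed about 7 mm at most (crush limit 13); I handed the job in at about 28 s with the arm touching nothing, and no verdict came back.

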